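# Bring the jam jar round to the serving tongue and open the guard

## Task

Turn the breakfast carousel by pushing on one of the arms at its top until the broad jam jar stands squarely at the wooden serving tongue, leaving the guard arm closed meanwhile. Then push the guard's upright peg outward so that the guard swings wide open. Only push the arms and the peg: do not touch or lift anything on the tray, and leave the other things on the worktop where they are.

Things in the scene. Friction and masses are not known exactly. Their poses are not given: they have to be found in the camera images.
- carousel: Fixed foot of the carousel: dark disc 232 mm across on the worktop. Origin at its underside's centre, on the tray's vertical axis; z up, +x along the serving tongue, a flat wooden tab 56 mm wide reaching 175 mm from the axis, with a thin dark line along its middle. Above it turns a wooden tray 244 mm across, top face z = 22 mm, with a thin steel rail (ring) just inside its edge, top z = 47 mm.
- tray (a joint): Angle q of the tray (rad), positive anticlockwise from above. Turns over a full turn both ways, friction 0.10 N m plus light damping, stays where left. Its centre column carries four round push arms at q, q+90, q+180, q+270 degrees from the foot's +x, at no fixed angle to the things on the tray. What stands on the tray is loose and ends at z = 121 mm at most, below the arms.
- spoke_end (a point): Centre of the black ball (17 mm) that ends one of the four alike arms, the one at angle q: 80 mm from the axis, z = 180 mm. The arms are steel bars 12 mm thick with centreline at z = 180 mm (174 to 186); the column's head is 28 mm across and ends at z = 196 mm.
- guard (a joint): Angle of the guard arm (rad): 0 closed, 1.57 fully open at its stop; starts at 0 to 0.04. A steel bar 10 mm thick at z = 90 mm on a vertical pivot post; closed it lies across the tongue, open it points away from the tray. It opens outward, anticlockwise from above, friction 0.06 N m, and stays where left.
- pivot (a point): Foot of the guard's pivot axis on the worktop, at x = 150, y = 75 mm in the carousel's frame. From here the bar points along the carousel's -y when closed and along its +x when fully open.
- guard_peg (a point): Middle of the black sleeve (15 mm thick, z = 136 to 186 mm) on the upright push peg near the guard's free end; on the peg's axis, 105 mm from the pivot axis, z = 161 mm.
- jam_jar: The jam jar: the broad jar with a pale lid, 69 mm across and 99 mm tall, standing loose on the tray about 75 mm from the axis. Origin at the centre of its underside.
- coffee_pod_1: One of the three coffee pods that stand loose on the tray, 51 mm across, 42 mm tall; origin under its centre. Not to be touched.
- coffee_pod_2: One of the three coffee pods that stand loose on the tray, 51 mm across, 42 mm tall; origin under its centre. Not to be touched.
- coffee_pod_3: One of the three coffee pods that stand loose on the tray, 51 mm across, 42 mm tall; origin under its centre. Not to be touched.
- tuna_tin: Flat food tin, 86 mm across, 40 mm tall, on the worktop; a bystander.
- teaspoon: Teaspoon, 139 mm long, on the worktop; a bystander.
- mug_a: Plain mug, 101 mm tall, on the worktop at the left; a bystander.
- sugar_tin: Sugar canister with a lid, 97 mm across, 110 mm tall, at the left; a bystander.
Not all that is in view belongs to the job. Leave any orange or turquoise look-alike of the jam_jar alone.

How it is judged (in metres and radians):
On the way, in this order (a step that is already met when the one before it is completed fails the run):
1. the jam jar stands at the tongue, the tray has stopped and the guard is still closed (x of jam_jar in the frame of carousel above 0.055 m and y of jam_jar in the frame of carousel between -0.015 and 0.015 m and velocity of joint tray between -0.05 and 0.05 rad/s and value of joint guard below 0.2 rad), for 0.2 s.
2. the guard is wide open, the jam jar still at the tongue (x of jam_jar in the frame of carousel above 0.055 m and y of jam_jar in the frame of carousel between -0.015 and 0.015 m and value of joint guard above 1.25 rad), for 0.2 s.
At the end, for the whole second after the job is handed in: The jam jar's centre is within 15 mm of the tongue's centre line, on the tongue's side of the tray (over 55 mm from the axis along it); the guard is open by more than 1.25 rad (of 1.57); tray and guard are at rest and everything on the tray stands upright (all of step 2 and velocity of joint tray between -0.05 and 0.05 rad/s and velocity of joint guard below 0.05 rad/s and angle between each of jam_jar, coffee_pod_1, coffee_pod_2, coffee_pod_3's own z axis and vertical below 0.2 rad and linear speed of each of jam_jar, coffee_pod_1, coffee_pod_2, coffee_pod_3 below 0.02 m/s); the robot touches nothing.
It fails at once if the jam jar or a pod on the carousel is touched by the robot (more than 1 N) (contact force between any of the fingers, the arm and jam_jar above 1 N or contact force between any of the fingers, the arm and coffee_pod_1 above 1 N or contact force between any of the fingers, the arm and coffee_pod_2 above 1 N or contact force between any of the fingers, the arm and coffee_pod_3 above 1 N).
It fails at once if something on the carousel is lifted off the tray, falls off it or tips over (height (world z) of any of jam_jar, coffee_pod_1, coffee_pod_2, coffee_pod_3 above 0.035 m or height (world z) of any of jam_jar, coffee_pod_1, coffee_pod_2, coffee_pod_3 below 0.012 m or angle between any of jam_jar, coffee_pod_1, coffee_pod_2, coffee_pod_3's own z axis and vertical above 0.35 rad).
It fails at once if one of the things standing round the carousel is moved by more than 15 mm (distance of any of tuna_tin, teaspoon, mug_a, sugar_tin from where it was at the start of the episode above 0.015 m).
It also fails if it takes over 58 s, if anything falls off the work surface, if the arm or the gripper's body presses on something with over 40 N, if the wrist force passes 120 N, or if a joint passes its speed limit or range.

## Robot

A 6-joint arm with a two-finger parallel gripper is mounted at the origin on a cart in front of the work surface, level with it; the furniture and walls round the work are solid. World frame = base frame: x ahead of the robot, y to its left, z up, the work surface at z = 0. Lengths are in m, angles in degrees, forces in N, time in s.
With the tool pointing down it reaches from about 0.3 to 0.75 m from the base axis. Payload 8.5 kg.
Tool frame: the origin (TCP) lies midway between the tips of the shut fingers; the grasp point (between the pads) lies 19 mm behind it (env.pinch_z is the z of the grasp point in the tool frame, in m); z points along the fingers, y is the line along which they close (so a half turn about z gives the same grasp; the last joint's range is limited). The gripper opens to 85 mm and grips with 20 to 120 N. Pads are 22 mm wide; open, the fingers measure 114 mm over their backs; the gripper's body (76 mm by 85 mm) begins 54 mm behind the grasp point. The pads swing forward as they close: fully open they stand 13 mm farther back than shut.
Start: joints at [59.685, 21.807, 74.336, -0, 83.858, -12.336], TCP at [0.17, 0.523, 0.231] pointing down, gripper open.
Joint ranges: [-178.18, 178.18], [-50.72, 133.34], [12.68, 142.11], [-81.47, 261.47], [9.98, 163.14], [-165.26, 165.26]. Speed limits (degrees/s): [136.94, 136.94, 180, 180, 180, 180].

## Interface

Orientations are given as a 3x3 rotation matrix whose columns are the frame's x, y, z axes.
In Python, from rig import env gives the robot as it stands.
- The arm moves only by the tool arm_command, never from a script. Its argument "deltas" is a list of rows, each an object of numbers: "rx", "ry", "rz": the turn, a rotation vector about the tool's x, y, z in rad; "dx", "dy", "dz": the shift along the tool's x, y, z in m; "fingers": the finger opening in m, from 0 to 0.0854. In form: [{"rx": .., "ry": .., "rz": .., "dx": .., "dy": .., "dz": .., "fingers": ..}, ...]. A call has 1 to 12 rows; each row shifts and turns the commanded pose from where the row before left it, along the tool's axes as they then stand; what a row does not reach is not made up. A row lasts 1/10 s, in which the tool goes at most 50 mm and 8.59 degrees, less where a joint would pass 70% of its speed; a pose out of reach is approached as far as the arm can. A call is refused whole if a number of a shift passes 0.05 or a number of a turn 0.15, either way. A call with a gripper value outside its range is refused whole. The fingers move at their own pace and stop on an object; "squeeze" is the grip in N (left out, the last holds). Time passes only in rows, so rows that do not move let the fingers close. It gives the time, the measured TCP pose, the force, the opening and the grip force at its end, in the units of the state.
- env.observe(): the state, without advancing time (a new reading comes with each control period).
- env.get_image(name): name is "scene" or "top"; returns a dict with "color" (400x640x3 uint8, blue, green, red), "camera_matrix" (3x3 intrinsics, pixels), "eye" and "orientation" of the camera in the world. Camera axes: x right, y up, looking along -z (the intrinsics and any distortion apply to the point x, -y, -z); pixel columns grow to the right and rows downward; lengths in m; the calibration is good to about 2 mm. A picture is of the moment at which its call begins. There is no depth.
- env.close_job(): hands the job in; it is judged then, once.
Trained networks look in a picture, given as the dict that the camera call returned (one of the last four; its "shot" number tells which), for a name from the list of things; names that differ only in an ending like _2 or _b are one class to them, and where a whole thing is asked for, a point or a joint stands for the part that bears it (a point fixed in the world has none). Each returns a list of dicts, best first, with "p" (0 to 1); they miss things now and then, are a little off and sometimes report something else, mostly with a low value. They report only what shows in the picture. A call takes as long as a camera call. They do not tell look-alikes from the thing itself.
- env.look_for(query, picture): "box" ([left, top, right, bottom] in pixels, round what is visible of it).
- env.tip_of(query, picture): "location" ([column, row] in pixels: a listed point, or the origin of a listed thing).
The state is a dict: "time_s": time; "q": joint angles; "qvel": joint speeds; "joint_efforts": joint torques, N m; "position": TCP position; "tool_rot": TCP orientation; "ft_force": force on the tool from outside, world axes, zero at the start; "wrist_torque": the same for the moment, N m; "grip_width": finger opening in m; "gripper_force": force on a finger pad.
Only numpy, scipy, OpenCV 4.12 (cv2) and the standard library are available. Lean on these libraries where they do the work, as an engineer would, in place of code of your own. Each camera call takes 0.05 s, during which the arm holds its last target. There are 200 camera calls.

## Working session

There is one attempt and no reset: what is moved stays moved. The work goes in short steps, Python scripts to look and compute and a tool call to move; the robot and the scene stay as the last step left them, time stands still between calls to the robot, and variables do not carry over. Pictures are saved under pics/ and viewed, at most 10 in all, crops included, and the job is handed in when it is done.

Besides the shell and the picture viewer there is one more tool, called after "Request:" by a JSON object that holds its "method" and its "body". arm_command: Moves the arm, as the interface text tells. Its arguments: {"type":"object","properties":{"deltas":{"type":"array"},"squeeze":{"type":"number"}},"required":["deltas"]}

```bash
mkdir -p pics; cat > h.py <<'E'
import numpy as np, cv2
from rig import env
def ray(pic,uv):
    K=np.array(pic["camera_matrix"]);R=np.array(pic["orientation"]);e=np.array(pic["eye"])
    p=np.linalg.inv(K)@[uv[0],uv[1],1]; return e,R@np.array([p[0],-p[1],-p[2]])
def at(pic,uv,z):
    e,d=ray(pic,uv); return e+d*(z-e[2])/d[2]
def proj(pic,P):
    K=np.array(pic["camera_matrix"]);R=np.array(pic["orientation"]);e=np.array(pic["eye"])
    c=R.T@(np.array(P)-e); p=K@[c[0],-c[1],-c[2]]; return p[:2]/p[2]
E
python3 - <<'E'
from h import *
for n in("top","scene"):
    p=env.get_image(n); cv2.imwrite(f"pics/{n}0.png",p["color"]); print(n,p.keys(),np.round(p["eye"],3))
    for q,z in(("carousel",0),("spoke_end",.18),("pivot",0),("guard_peg",.161),("jam_jar",.022),("coffee_pod_1",.022),("tuna_tin",0),("mug_a",0),("sugar_tin",0),("teaspoon",0)):
        for r in env.tip_of(q,p)[:4]: print(q,np.round(r["p"],2),np.round(r["location"],1),np.round(at(p,r["location"],z),3))
o=env.observe();print(o["time_s"],o["tool_rot"],o["position"])
E
```

```text
top dict_keys(['color', 'camera_matrix', 'eye', 'orientation', 'shot']) [0.211 0.33  1.49 ]
carousel 0.59 [350.4 178.1] [0.539 0.22  0.   ]
spoke_end 0.72 [384.1 168.5] [0.527 0.135 0.18 ]
pivot 0.57 [399.1 163. ] [0.589 0.059 0.   ]
guard_peg 0.66 [405.2 184.2] [0.484 0.073 0.161]
jam_jar 0.98 [256.9 252.5] [0.299 0.519 0.022]
jam_jar 0.73 [221.2 205.4] [0.449 0.634 0.022]
jam_jar 0.71 [354.4 250.1] [0.304 0.214 0.022]
jam_jar 0.69 [300.1 276.1] [0.225 0.384 0.022]
coffee_pod_1 0.76 [334.3 157.8] [0.602 0.272 0.022]
coffee_pod_1 0.61 [368.4 164.8] [0.578 0.162 0.022]
coffee_pod_1 0.45 [330.8 189. ] [0.499 0.285 0.022]
tuna_tin 0.92 [413.8 220.7] [0.398 0.019 0.   ]
mug_a 0.8 [261.8 195. ] [0.486 0.508 0.   ]
mug_a 0.56 [413.6 221. ] [0.397 0.02  0.   ]
sugar_tin 0.74 [273.9 159. ] [0.606 0.47  0.   ]
teaspoon 0.48 [351.3 248.4] [0.311 0.222 0.   ]
scene dict_keys(['color', 'camera_matrix', 'eye', 'orientation', 'shot']) [ 0.065 -0.403  0.564]
carousel 0.75 [377.  258.6] [0.545 0.225 0.   ]
spoke_end 0.92 [396.9 209.4] [0.524 0.148 0.18 ]
pivot 0.64 [439.2 296.7] [0.589 0.054 0.   ]

[... 166 characters left out ...]
.2] [0.223 0.359 0.022]
jam_jar 0.65 [279.3 194.5] [0.441 0.602 0.022]
coffee_pod_1 0.8 [408.5 264.4] [0.579 0.151 0.022]
coffee_pod_1 0.79 [348.9 242.4] [0.501 0.287 0.022]
coffee_pod_1 0.57 [387.8 235.9] [0.606 0.27  0.022]
mug_a 0.57 [308.4 209.6] [0.498 0.515 0.   ]
mug_a 0.39 [439.4 297. ] [0.589 0.053 0.   ]
sugar_tin 0.82 [349.5 209.4] [0.61  0.465 0.   ]
sugar_tin 0.39 [399.5 209.1] [0.747 0.404 0.   ]
teaspoon 0.8 [291.  285.8] [0.319 0.222 0.   ]
teaspoon 0.2 [403.8 238. ] [0.661 0.271 0.   ]
1.1 [[-9.51152147e-01  3.08722519e-01 -2.31629765e-05]
 [ 3.08722519e-01  9.51152146e-01 -2.33216168e-05]
 [ 1.48316066e-05 -2.93333383e-05 -9.99999999e-01]] [0.16977444 0.52311759 0.23132158]
```

View pics/top0.png

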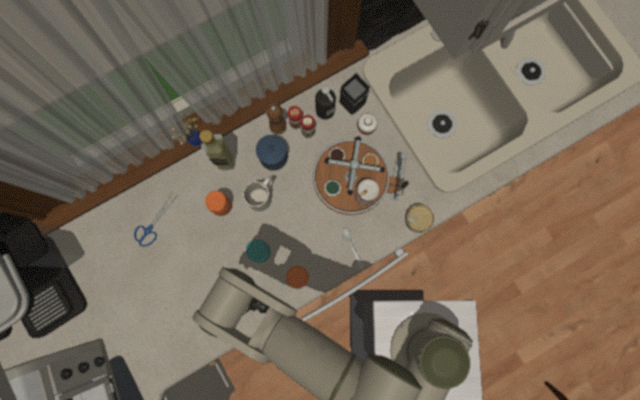

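View pics/scene0.png

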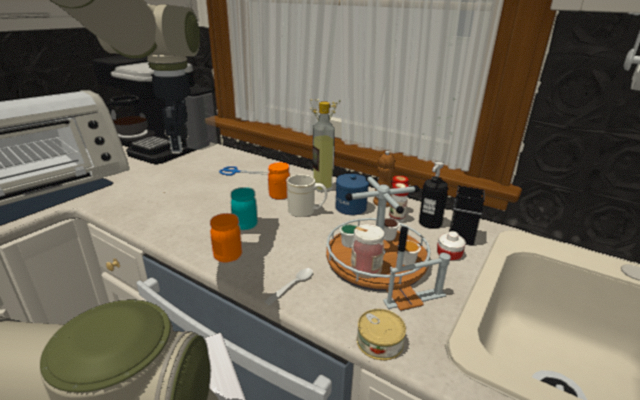

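The top view shows the carousel near (350,178) and the pale-lidded jar at (368,190), with the guard peg near (401,185). In the scene view the jar is at (367,250), the tongue at (407,297), and the peg at (403,240). I'll overlay the model to check the frame.

```bash
cat >> h.py <<'E'
C=np.array([.542,.2225,0]);YAW=-100.7
def W(x,y,z,C=None,yaw=None):
    C=globals()['C'] if C is None else C; a=np.radians(YAW if yaw is None else yaw)
    return np.array([C[0]+x*np.cos(a)-y*np.sin(a),C[1]+x*np.sin(a)+y*np.cos(a),z])
def overlay(name,out,q,jar,gd=0,s=5,crop=(300,120,440,230)):
    p=env.get_image(name);x0,y0,x1,y1=crop
    im=cv2.resize(p["color"][y0:y1,x0:x1],None,fx=s,fy=s,interpolation=cv2.INTER_CUBIC)
    f=lambda P:tuple(int(v) for v in (proj(p,P)-[x0,y0]+.5)*s)
    def L(pts,c): cv2.polylines(im,[np.array([f(P) for P in pts])],False,c,1)
    T=np.linspace(0,2*np.pi,60)
    L([W(.122*np.cos(t),.122*np.sin(t),.022) for t in T],(0,255,0))
    L([W(.10,-.028,.004),W(.175,-.028,.004),W(.175,.028,.004),W(.10,.028,.004)],(0,255,0))
    for k in range(4):
        a=np.radians(q+90*k); L([W(0,0,.18),W(.08*np.cos(a),.08*np.sin(a),.18)],(255,0,255))
    g=np.radians(-90+gd); L([W(.15,.075,.0),W(.15,.075,.09),W(.15+.105*np.cos(g),.075+.105*np.sin(g),.09),W(.15+.105*np.cos(g),.075+.105*np.sin(g),.186)],(255,255,0))
    for z in(.022,.121): L([(jar[0]+.0345*np.cos(t),jar[1]+.0345*np.sin(t),z) for t in T],(0,0,255))
    cv2.imwrite(out,im); return p
E
python3 - <<'E'
from h import *
overlay("top","pics/t1.png",0,(.473,.175))
overlay("scene","pics/s1.png",0,(.473,.175),crop=(310,170,460,320),s=4)
E
```

```text
(no output)
```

View pics/t1.png

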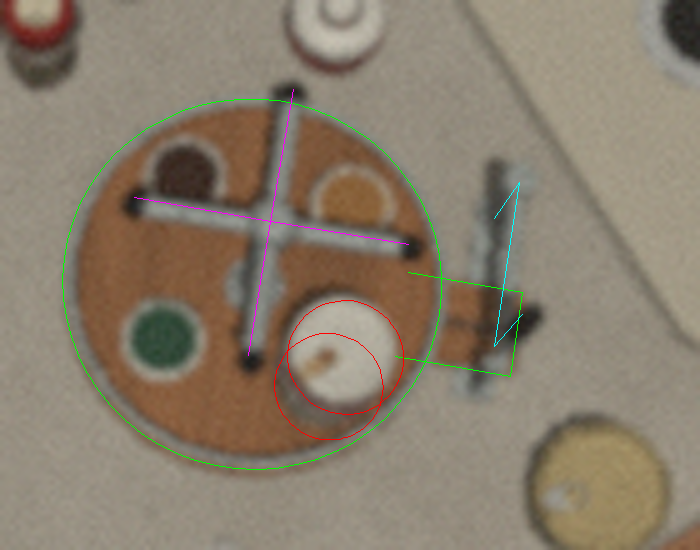

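View pics/s1.png

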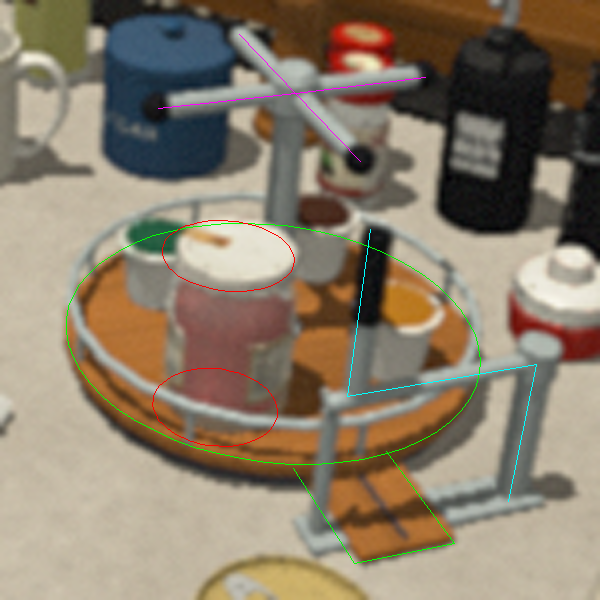

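The overlay fits the frame, with tongue, arms and peg all lined up and q≈0. The real jar sits slightly off my red circles: its lid centre is near (368,189.6) in the top view and (368.8,233) in the scene view.

```bash
python3 - <<'E'
from h import *
for n,uv in(("top",(367.5,189.1)),("scene",(368.3,232.6))):
    p=env.get_image(n); P=at(p,uv,.121); d=P-C; print(n,P.round(4),np.hypot(d[0],d[1]),np.degrees(np.arctan2(d[1],d[0]))-YAW)
for k in range(4):
    a=np.radians(90*k);print(W(.08*np.cos(a),.08*np.sin(a),.18))
# tool-frame helper
o=env.observe();R=np.array(o["tool_rot"]);p=np.array(o["position"])
for T in((.475,.30,.231),(.475,.30,.155)): print(R.T@(np.array(T)-p)); 
E
```

```text
top [0.4786 0.1782 0.121 ] 0.07729786281537393 -44.36028235991593
scene [0.4776 0.1753 0.121 ] 0.07982310975009715 -43.09432043379569
[0.52714667 0.14389098 0.18      ]
[0.62060902 0.20764667 0.18      ]
[0.55685333 0.30110902 0.18      ]
[0.46339098 0.23735333 0.18      ]
[-3.59196154e-01 -1.17969834e-01  3.26967642e-04]
[-0.35919694 -0.11797078  0.07632697]
```

```bash
cat >> h.py <<'E'
def to(T):
    o=env.observe();R=np.array(o["tool_rot"]);return (R.T@(np.array(T)-np.array(o["position"]))).round(4)
E
python3 -c "
from h import *
print(to((.4993,.2764,.231)))"
```

```text
[-3.896e-01 -1.329e-01  3.000e-04]
```

Request:
{"method": "arm_command", "body": {"deltas": [{"dx": -0.0325, "dy": -0.011, "fingers": 0}, {"dx": -0.0325, "dy": -0.011, "fingers": 0}, {"dx": -0.0325, "dy": -0.011, "fingers": 0}, {"dx": -0.0325, "dy": -0.011, "fingers": 0}, {"dx": -0.0325, "dy": -0.011, "fingers": 0}, {"dx": -0.0325, "dy": -0.011, "fingers": 0}, {"dx": -0.0325, "dy": -0.011, "fingers": 0}, {"dx": -0.0325, "dy": -0.011, "fingers": 0}, {"dx": -0.0325, "dy": -0.011, "fingers": 0}, {"dx": -0.0325, "dy": -0.011, "fingers": 0}, {"dx": -0.0325, "dy": -0.011, "fingers": 0}, {"dx": -0.0325, "dy": -0.011, "fingers": 0}]}}

```text
invalid input
```

Request:
{"method": "arm_command", "body": {"deltas": [{"rz": 0.145}, {"rz": 0.145}, {"rz": 0.145}, {"rz": 0.145}, {"rz": 0.145}, {"rz": 0.145}, {"rz": 0.145}, {"rz": 0.145}, {"rz": 0.145}, {"rz": 0.145}, {}, {}]}}

```text
invalid input
```

```bash
python3 -c "
from h import *
o=env.observe();print(o['position'],o['tool_rot'],o['q'],o['grip_width'],o['time_s'])
print(to((.4993,.2764,.155)))"
```

```text
[0.16977749 0.52310978 0.23133216] [[-9.51141446e-01  3.08755485e-01 -6.05162032e-06]
 [ 3.08755485e-01  9.51141446e-01  1.49864419e-05]
 [ 1.03830930e-05  1.23857551e-05 -1.00000000e+00]] [ 5.96823954e+01  2.18047549e+01  7.43371004e+01  7.36989820e-04
  8.38575785e+01 -1.23334373e+01] 0.08527806217172004 1.3
[-0.3896 -0.1329  0.0763]
```

Request:
{"method": "arm_command", "body": {"deltas": [{"rx": 0, "ry": 0, "rz": 0, "dx": -0.0325, "dy": -0.011, "dz": 0, "fingers": 0}, {"rx": 0, "ry": 0, "rz": 0, "dx": -0.0325, "dy": -0.011, "dz": 0, "fingers": 0}, {"rx": 0, "ry": 0, "rz": 0, "dx": -0.0325, "dy": -0.011, "dz": 0, "fingers": 0}, {"rx": 0, "ry": 0, "rz": 0, "dx": -0.0325, "dy": -0.011, "dz": 0, "fingers": 0}, {"rx": 0, "ry": 0, "rz": 0, "dx": -0.0325, "dy": -0.011, "dz": 0, "fingers": 0}, {"rx": 0, "ry": 0, "rz": 0, "dx": -0.0325, "dy": -0.011, "dz": 0, "fingers": 0}, {"rx": 0, "ry": 0, "rz": 0, "dx": -0.0325, "dy": -0.011, "dz": 0, "fingers": 0}, {"rx": 0, "ry": 0, "rz": 0, "dx": -0.0325, "dy": -0.011, "dz": 0, "fingers": 0}, {"rx": 0, "ry": 0, "rz": 0, "dx": -0.0325, "dy": -0.011, "dz": 0, "fingers": 0}, {"rx": 0, "ry": 0, "rz": 0, "dx": -0.0325, "dy": -0.011, "dz": 0, "fingers": 0}, {"rx": 0, "ry": 0, "rz": 0, "dx": -0.0325, "dy": -0.011, "dz": 0, "fingers": 0}, {"rx": 0, "ry": 0, "rz": 0, "dx": -0.0325, "dy": -0.011, "dz": 0, "fingers": 0}]}}

```text
time_s: 2.5
position: [0.501, 0.2762, 0.2314]
tool_rot: [[-0.951, 0.309, 0.0], [0.309, 0.951, 0.0], [-0.0, 0.0, -1.0]]
ft_force: [-0.0, -0.2, -0.6]
grip_width: 0.0002
gripper_force: 0.0
```

Request:
{"method": "arm_command", "body": {"deltas": [{"rx": 0, "ry": 0, "rz": 0.145, "dx": 0, "dy": 0, "dz": 0, "fingers": 0}, {"rx": 0, "ry": 0, "rz": 0.145, "dx": 0, "dy": 0, "dz": 0, "fingers": 0}, {"rx": 0, "ry": 0, "rz": 0.145, "dx": 0, "dy": 0, "dz": 0, "fingers": 0}, {"rx": 0, "ry": 0, "rz": 0.145, "dx": 0, "dy": 0, "dz": 0, "fingers": 0}, {"rx": 0, "ry": 0, "rz": 0.145, "dx": 0, "dy": 0, "dz": 0, "fingers": 0}, {"rx": 0, "ry": 0, "rz": 0.145, "dx": 0, "dy": 0, "dz": 0, "fingers": 0}, {"rx": 0, "ry": 0, "rz": 0.145, "dx": 0, "dy": 0, "dz": 0, "fingers": 0}, {"rx": 0, "ry": 0, "rz": 0.145, "dx": 0, "dy": 0, "dz": 0, "fingers": 0}, {"rx": 0, "ry": 0, "rz": 0.145, "dx": 0, "dy": 0, "dz": 0, "fingers": 0}, {"rx": 0, "ry": 0, "rz": 0.145, "dx": 0, "dy": 0, "dz": 0, "fingers": 0}, {"rx": 0, "ry": 0, "rz": 0, "dx": 0, "dy": 0, "dz": 0, "fingers": 0}]}}

```text
time_s: 3.6
position: [0.5, 0.2772, 0.2313]
tool_rot: [[0.193, 0.981, -0.0], [0.981, -0.193, -0.0], [-0.0, -0.0, -1.0]]
ft_force: [-1.0, -1.0, 0.9]
grip_width: -0.0001
gripper_force: 0.0
```

```bash
python3 -c "
from h import *
o=env.observe();print(o['position'],o['tool_rot'],o['q'],o['time_s'])
print(to((.4993,.2764,.155)))
from scipy.spatial.transform import Rotation
"
```

```text
[0.49998063 0.27717734 0.23132247] [[ 1.93060717e-01  9.81186811e-01 -2.08437240e-05]
 [ 9.81186811e-01 -1.93060718e-01 -1.60013954e-05]
 [-1.97244625e-05 -1.73623462e-05 -1.00000000e+00]] [ 1.71422022e+01  2.40043637e+01  7.07844110e+01 -5.25918380e-04
  8.52126367e+01  2.82737044e+01] 3.6
[-0.0009 -0.0005  0.0763]
```

Request:
{"method": "arm_command", "body": {"deltas": [{"rx": 0, "ry": 0, "rz": 0, "dx": 0, "dy": 0, "dz": 0.025, "fingers": 0}, {"rx": 0, "ry": 0, "rz": 0, "dx": 0, "dy": 0, "dz": 0.026, "fingers": 0}, {"rx": 0, "ry": 0, "rz": 0, "dx": 0, "dy": 0, "dz": 0.025, "fingers": 0}, {"rx": 0, "ry": 0, "rz": 0, "dx": -0.006, "dy": 0, "dz": 0, "fingers": 0}, {"rx": 0, "ry": 0, "rz": 0, "dx": -0.008, "dy": 0, "dz": 0, "fingers": 0}, {"rx": 0, "ry": 0, "rz": 0, "dx": -0.006, "dy": 0, "dz": 0, "fingers": 0}, {"rx": 0, "ry": 0, "rz": 0, "dx": -0.003, "dy": 0, "dz": 0, "fingers": 0}, {"rx": 0, "ry": 0, "rz": 0, "dx": -0.002, "dy": 0, "dz": 0, "fingers": 0}, {"rx": 0, "ry": 0, "rz": 0, "dx": -0.002, "dy": 0, "dz": 0, "fingers": 0}, {"rx": 0, "ry": 0, "rz": 0, "dx": 0, "dy": 0, "dz": 0, "fingers": 0}]}}

```text
time_s: 4.6
position: [0.4948, 0.2506, 0.1556]
tool_rot: [[0.192, 0.981, 0.0], [0.981, -0.192, 0.0], [0.0, 0.0, -1.0]]
ft_force: [-0.1, -0.4, -0.4]
grip_width: -0.0001
gripper_force: 0.0
```

Request:
{"method": "arm_command", "body": {"deltas": [{"rx": 0, "ry": 0, "rz": -0.015, "dx": -0.0008, "dy": -0.0003, "dz": 0, "fingers": 0}, {"rx": 0, "ry": 0, "rz": -0.025, "dx": -0.0013, "dy": -0.0004, "dz": 0, "fingers": 0}, {"rx": 0, "ry": 0, "rz": -0.03, "dx": -0.0016, "dy": -0.0005, "dz": 0, "fingers": 0}, {"rx": 0, "ry": 0, "rz": -0.03, "dx": -0.0016, "dy": -0.0005, "dz": 0, "fingers": 0}, {"rx": 0, "ry": 0, "rz": -0.03, "dx": -0.0016, "dy": -0.0005, "dz": 0, "fingers": 0}, {"rx": 0, "ry": 0, "rz": -0.03, "dx": -0.0016, "dy": -0.0005, "dz": 0, "fingers": 0}, {"rx": 0, "ry": 0, "rz": -0.03, "dx": -0.0016, "dy": -0.0005, "dz": 0, "fingers": 0}, {"rx": 0, "ry": 0, "rz": -0.03, "dx": -0.0016, "dy": -0.0005, "dz": 0, "fingers": 0}, {"rx": 0, "ry": 0, "rz": -0.03, "dx": -0.0016, "dy": -0.0005, "dz": 0, "fingers": 0}, {"rx": 0, "ry": 0, "rz": -0.03, "dx": -0.0016, "dy": -0.0005, "dz": 0, "fingers": 0}, {"rx": 0, "ry": 0, "rz": -0.03, "dx": -0.0016, "dy": -0.0005, "dz": 0, "fingers": 0}, {"rx": 0, "ry": 0, "rz": -0.02, "dx": -0.001, "dy": -0.0004, "dz": 0, "fingers": 0}]}}

```text
time_s: 5.8
position: [0.4886, 0.2338, 0.1553]
tool_rot: [[-0.139, 0.99, 0.0], [0.99, 0.139, 0.001], [0.001, 0.0, -1.0]]
ft_force: [-0.3, 3.3, 0.1]
grip_width: 0.0003
gripper_force: 1.2
```

```bash
cat > m.py <<'E'
from h import *
o=env.observe();P=np.array(o["position"]);d=P-C;x=-np.array(o["tool_rot"])[:,0];e=np.array([x[1],-x[0]])
e=e if e@d[:2]>0 else -e
print(o["time_s"],P.round(4),"e",e@d[:2],"t",x[:2]@d[:2],"arm ang",np.degrees(np.arctan2(e[1],e[0])),o["ft_force"])
p=env.get_image("scene")
for q,z in(("spoke_end",.18),("jam_jar",.022),("coffee_pod_1",.022)):
    for r in env.tip_of(q,p)[:5]:
        w=at(p,r["location"],z);dd=w-C
        if np.hypot(*dd[:2])<.2: print(q,round(r["p"],2),w.round(4),np.hypot(*dd[:2]).round(4),(np.degrees(np.arctan2(dd[1],dd[0]))-YAW).round(1))
E
python3 m.py
```

```text
5.8 [0.4886 0.2338 0.1553] e 0.051359146260582994 t -0.018627827350059047 arm ang -172.018227248285 [-0.25441307  3.2966042   0.07079525]
spoke_end 0.78 [0.5425 0.1355 0.18  ] 0.087 11.1
jam_jar 0.66 [0.5652 0.0374 0.022 ] 0.1866 17.9
coffee_pod_1 0.85 [0.6009 0.1781 0.022 ] 0.0738 63.7
coffee_pod_1 0.68 [0.491  0.2834 0.022 ] 0.0794 230.6
coffee_pod_1 0.44 [0.5926 0.2745 0.022 ] 0.0726 146.5
```

Request:
{"method": "arm_command", "body": {"deltas": [{"rx": 0, "ry": 0, "rz": -0.015, "dx": -0.0008, "dy": -0.0003, "dz": 0, "fingers": 0}, {"rx": 0, "ry": 0, "rz": -0.03, "dx": -0.0016, "dy": -0.0005, "dz": 0, "fingers": 0}, {"rx": 0, "ry": 0, "rz": -0.03, "dx": -0.0016, "dy": -0.0005, "dz": 0, "fingers": 0}, {"rx": 0, "ry": 0, "rz": -0.03, "dx": -0.0016, "dy": -0.0005, "dz": 0, "fingers": 0}, {"rx": 0, "ry": 0, "rz": -0.03, "dx": -0.0016, "dy": -0.0005, "dz": 0, "fingers": 0}, {"rx": 0, "ry": 0, "rz": -0.03, "dx": -0.0016, "dy": -0.0005, "dz": 0, "fingers": 0}, {"rx": 0, "ry": 0, "rz": -0.03, "dx": -0.0016, "dy": -0.0005, "dz": 0, "fingers": 0}, {"rx": 0, "ry": 0, "rz": -0.03, "dx": -0.0016, "dy": -0.0005, "dz": 0, "fingers": 0}, {"rx": 0, "ry": 0, "rz": -0.03, "dx": -0.0016, "dy": -0.0005, "dz": 0, "fingers": 0}, {"rx": 0, "ry": 0, "rz": -0.03, "dx": -0.0016, "dy": -0.0005, "dz": 0, "fingers": 0}, {"rx": 0, "ry": 0, "rz": -0.03, "dx": -0.0016, "dy": -0.0005, "dz": 0, "fingers": 0}, {"rx": 0, "ry": 0, "rz": 0, "dx": 0, "dy": 0, "dz": 0, "fingers": 0}]}}

```text
time_s: 7.2
position: [0.488, 0.2158, 0.1553]
tool_rot: [[-0.437, 0.899, -0.0], [0.899, 0.437, -0.0], [-0.0, -0.0, -1.0]]
ft_force: [0.6, 1.5, 0.5]
grip_width: -0.0002
gripper_force: 0.4
```

```bash
python3 m.py; python3 - <<'E'
from h import *
a=np.radians(-100.7-9);overlay("scene","pics/s2.png",34,(C[0]+.078*np.cos(a),C[1]+.078*np.sin(a)),crop=(310,170,460,320),s=4)
E
```

```text
7.2 [0.488  0.2158 0.1553] e 0.051518378820243176 t -0.017616900243311865 arm ang -154.06671650717755 [0.55260765 1.52164044 0.46088205]
spoke_end 0.84 [0.5705 0.1423 0.18  ] 0.0852 30.3
jam_jar 0.76 [0.519  0.1555 0.022 ] 0.0709 -8.2
coffee_pod_1 0.85 [0.4753 0.2513 0.022 ] 0.0727 257.3
coffee_pod_1 0.75 [0.6076 0.2021 0.022 ] 0.0687 83.4
coffee_pod_1 0.68 [0.5664 0.2899 0.022 ] 0.0717 170.8
```

View pics/s2.png

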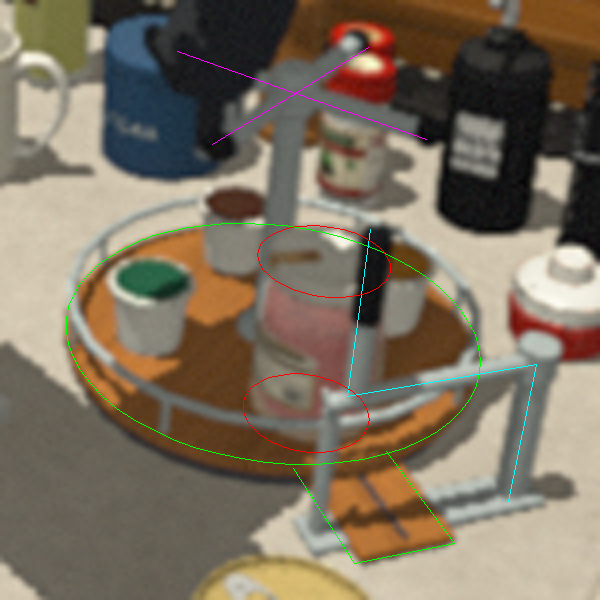

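The jar is now about 8° short of the tongue line, with its lid at (322,252) in the crop. The arms are at about 35°, so I'll turn a further 0.14 rad.

Request:
{"method": "arm_command", "body": {"deltas": [{"rx": 0, "ry": 0, "rz": -0.015, "dx": -0.0008, "dy": -0.0003, "dz": 0, "fingers": 0}, {"rx": 0, "ry": 0, "rz": -0.025, "dx": -0.0013, "dy": -0.0004, "dz": 0, "fingers": 0}, {"rx": 0, "ry": 0, "rz": -0.025, "dx": -0.0013, "dy": -0.0004, "dz": 0, "fingers": 0}, {"rx": 0, "ry": 0, "rz": -0.025, "dx": -0.0013, "dy": -0.0004, "dz": 0, "fingers": 0}, {"rx": 0, "ry": 0, "rz": -0.025, "dx": -0.0013, "dy": -0.0004, "dz": 0, "fingers": 0}, {"rx": 0, "ry": 0, "rz": -0.02, "dx": -0.001, "dy": -0.0003, "dz": 0, "fingers": 0}, {"rx": 0, "ry": 0, "rz": -0.01, "dx": -0.0005, "dy": -0.0002, "dz": 0, "fingers": 0}, {"rx": 0, "ry": 0, "rz": 0, "dx": 0, "dy": 0, "dz": 0, "fingers": 0}, {"rx": 0, "ry": 0, "rz": 0, "dx": 0, "dy": 0, "dz": 0, "fingers": 0}, {"rx": 0, "ry": 0, "rz": 0, "dx": 0.01, "dy": 0, "dz": 0, "fingers": 0}, {"rx": 0, "ry": 0, "rz": 0, "dx": 0.01, "dy": 0, "dz": 0, "fingers": 0}]}}

```text
time_s: 8.55
position: [0.4779, 0.2252, 0.1553]
tool_rot: [[-0.562, 0.827, -0.0], [0.827, 0.562, -0.0], [-0.0, -0.0, -1.0]]
ft_force: [0.7, 1.2, 0.1]
grip_width: 0.0
gripper_force: 0.0
```

Request:
{"method": "arm_command", "body": {"deltas": [{"rx": 0, "ry": 0, "rz": 0, "dx": 0, "dy": 0, "dz": -0.03, "fingers": 0}, {"rx": 0, "ry": 0, "rz": 0, "dx": 0, "dy": 0, "dz": -0.04, "fingers": 0}, {"rx": 0, "ry": 0, "rz": 0, "dx": 0, "dy": 0, "dz": -0.02, "fingers": 0}, {"rx": 0, "ry": 0, "rz": 0, "dx": 0.04, "dy": -0.03, "dz": 0, "fingers": 0}, {"rx": 0, "ry": 0, "rz": 0, "dx": 0.04, "dy": -0.03, "dz": 0, "fingers": 0}, {"rx": 0, "ry": 0, "rz": 0, "dx": 0.04, "dy": -0.03, "dz": 0, "fingers": 0}, {"rx": 0, "ry": 0, "rz": 0, "dx": 0, "dy": 0, "dz": 0, "fingers": 0}]}}

```text
time_s: 9.25
position: [0.3312, 0.2748, 0.2458]
tool_rot: [[-0.566, 0.824, -0.001], [0.824, 0.566, 0.0], [0.001, -0.001, -1.0]]
ft_force: [0.4, -0.1, -0.7]
grip_width: -0.0003
gripper_force: 0.0
```

```bash
python3 m.py; python3 - <<'E'
from h import *
a=np.radians(-100.7)
j=(C[0]+.075*np.cos(a),C[1]+.075*np.sin(a))
overlay("scene","pics/s3.png",43.7,j,crop=(310,170,460,320),s=4)
overlay("top","pics/t3.png",43.7,j)
E
```

```text
9.25 [0.3312 0.2748 0.2458] e 0.14417610274003534 t -0.16240017385124864 arm ang -145.53241909414243 [ 0.43831201 -0.08023717 -0.72451396]
spoke_end 0.64 [0.5809 0.1574 0.18  ] 0.0759 41.6
jam_jar 0.89 [0.5289 0.1504 0.022 ] 0.0733 0.4
jam_jar 0.21 [0.609  0.2099 0.022 ] 0.0682 90.0
coffee_pod_1 0.85 [0.5569 0.2943 0.022 ] 0.0734 179.0
coffee_pod_1 0.78 [0.4704 0.2346 0.022 ] 0.0726 271.1
coffee_pod_1 0.45 [0.5982 0.2015 0.022 ] 0.06 80.2
coffee_pod_1 0.21 [0.5338 0.156  0.022 ] 0.067 3.7
```

View pics/s3.png

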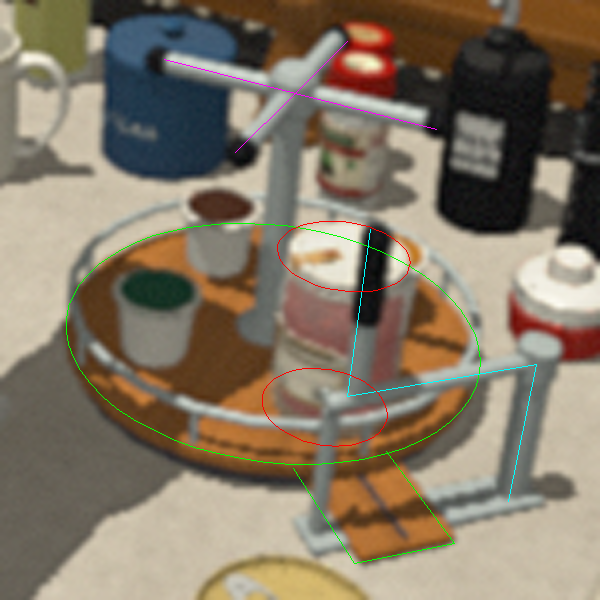

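View pics/t3.png

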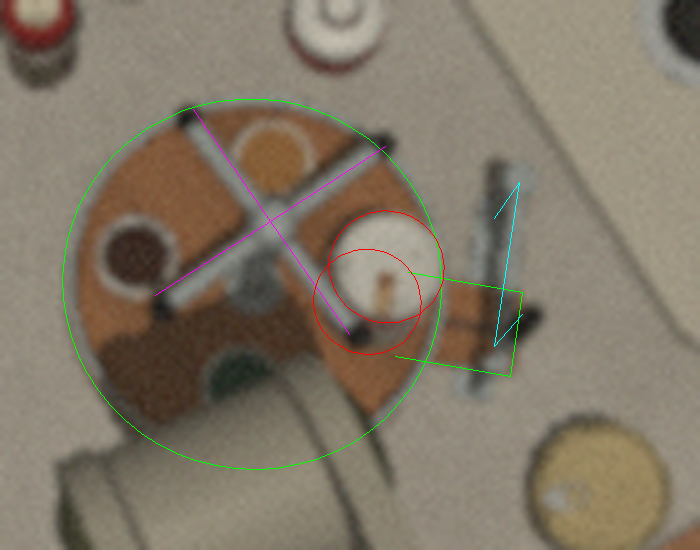

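Scene and top both put the jar on the tongue's line, with its lid at (345,253) in the scene crop and (387,268) in the top crop. The tongue's drawn outline looks a little off in the scene, so I'll do one close check of its yaw.

```bash
python3 - <<'E'
from h import *
p=env.get_image("scene");x0,y0,x1,y1=375,270,430,320;s=12
im=cv2.resize(p["color"][y0:y1,x0:x1],None,fx=s,fy=s,interpolation=cv2.INTER_CUBIC)
for z,c in((.004,(0,255,0)),(.012,(255,255,0))):
    f=lambda y,x:tuple(int(v) for v in (proj(p,W(x,y,z))-[x0,y0]+.5)*s)
    for y in(-.028,0,.028): cv2.line(im,f(y,.12),f(y,.175),c,1)
    cv2.line(im,f(-.028,.175),f(.028,.175),c,1)
cv2.imwrite("pics/s4.png",im)
E
```

```text
(no output)
```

View pics/s4.png

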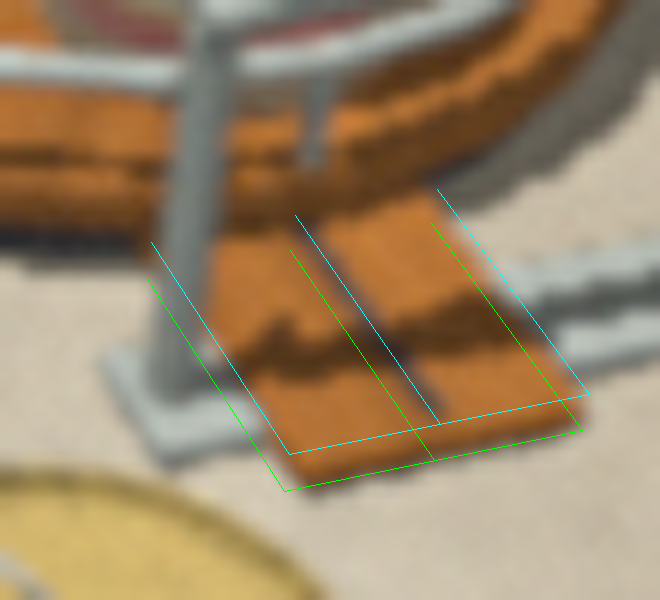

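The tongue at z≈11 mm matches the cyan lines, so the frame is right and the jar is centred. Now for the guard.

Request:
{"method": "arm_command", "body": {"deltas": [{"rx": 0, "ry": 0, "rz": 0.13, "dx": 0, "dy": 0, "dz": 0, "fingers": 0}, {"rx": 0, "ry": 0, "rz": 0.13, "dx": 0, "dy": 0, "dz": 0, "fingers": 0}, {"rx": 0, "ry": 0, "rz": 0.13, "dx": 0, "dy": 0, "dz": 0, "fingers": 0}, {"rx": 0, "ry": 0, "rz": 0.13, "dx": 0, "dy": 0, "dz": 0, "fingers": 0}, {"rx": 0, "ry": 0, "rz": 0.13, "dx": 0, "dy": 0, "dz": 0, "fingers": 0}, {"rx": 0, "ry": 0, "rz": 0.135, "dx": 0, "dy": 0, "dz": 0, "fingers": 0}, {"rx": 0, "ry": 0, "rz": 0, "dx": 0, "dy": 0, "dz": 0, "fingers": 0}]}}

```text
time_s: 10.3
position: [0.337, 0.2732, 0.2451]
tool_rot: [[0.189, 0.982, -0.0], [0.982, -0.189, -0.0], [-0.0, -0.0, -1.0]]
ft_force: [0.1, -0.1, 0.8]
grip_width: -0.0
gripper_force: 0.0
```

```bash
python3 - <<'E'
from h import *
o=env.observe();x=-np.array(o["tool_rot"])[:,0];print(np.degrees(np.arctan2(x[1],x[0])),o["q"],W(.115,-.03,.2458),to(W(.115,-.03,.2458)))
# peg estimates from both views
for n in("top","scene"):
    p=env.get_image(n)
    for r in env.tip_of("guard_peg",p)[:2]: print(n,r["p"],at(p,r["location"],.161)); 
print(W(.15,-.03,.161))
E
```

```text
-100.89851193843535 [ 2.33176268e+01  9.40677002e+00  8.97279777e+01 -3.16885389e-03
  8.08926993e+01  3.42166444e+01] [0.49116996 0.11506953 0.2458    ] [-0.1261  0.1812 -0.0007]
top 0.7 [0.48461485 0.07639901 0.161     ]
scene 0.63 [0.47965479 0.06616508 0.161     ]
[0.48467162 0.08067808 0.161     ]
```

Request:
{"method": "arm_command", "body": {"deltas": [{"rx": 0, "ry": 0, "rz": 0, "dx": -0.021, "dy": 0.03, "dz": 0, "fingers": 0}, {"rx": 0, "ry": 0, "rz": 0, "dx": -0.021, "dy": 0.03, "dz": 0, "fingers": 0}, {"rx": 0, "ry": 0, "rz": 0, "dx": -0.021, "dy": 0.03, "dz": 0, "fingers": 0}, {"rx": 0, "ry": 0, "rz": 0, "dx": -0.021, "dy": 0.03, "dz": 0, "fingers": 0}, {"rx": 0, "ry": 0, "rz": 0, "dx": -0.021, "dy": 0.03, "dz": 0, "fingers": 0}, {"rx": 0, "ry": 0, "rz": 0, "dx": -0.021, "dy": 0.031, "dz": 0, "fingers": 0}, {"rx": 0, "ry": 0, "rz": 0, "dx": 0, "dy": 0, "dz": 0, "fingers": 0}, {"rx": 0, "ry": 0, "rz": 0, "dx": 0, "dy": 0, "dz": 0, "fingers": 0}]}}

```text
time_s: 11.3
position: [0.4908, 0.1155, 0.245]
tool_rot: [[0.187, 0.982, -0.001], [0.982, -0.187, 0.0], [0.0, -0.001, -1.0]]
ft_force: [-0.5, 0.8, -0.4]
grip_width: 0.0002
gripper_force: 0.0
```

Request:
{"method": "arm_command", "body": {"deltas": [{"rx": 0, "ry": 0, "rz": 0, "dx": 0, "dy": 0, "dz": 0.025, "fingers": 0}, {"rx": 0, "ry": 0, "rz": 0, "dx": 0, "dy": 0, "dz": 0.025, "fingers": 0}, {"rx": 0, "ry": 0, "rz": 0, "dx": 0, "dy": 0, "dz": 0.025, "fingers": 0}, {"rx": 0, "ry": 0, "rz": 0, "dx": 0, "dy": 0, "dz": 0.018, "fingers": 0}, {"rx": 0, "ry": 0, "rz": 0, "dx": 0, "dy": 0, "dz": 0, "fingers": 0}]}}

```text
time_s: 11.8
position: [0.4889, 0.1167, 0.1507]
tool_rot: [[0.185, 0.983, -0.005], [0.983, -0.185, 0.0], [-0.001, -0.005, -1.0]]
ft_force: [0.1, -1.1, 1.3]
grip_width: -0.0006
gripper_force: 0.0
```

```bash
python3 - <<'E'
from h import *
o=env.observe();print(o["position"],o["ft_force"],to(W(.1315,-.03,.15)))
E
```

```text
[0.48891509 0.11674867 0.1506638 ] [ 0.12047067 -1.06541704  1.33845739] [-0.0177  0.0025  0.0007]
```

Approach to contact, then follow the arc.

Request:
{"method": "arm_command", "body": {"deltas": [{"rx": 0, "ry": 0, "rz": 0, "dx": -0.006, "dy": 0.001, "dz": 0, "fingers": 0}, {"rx": 0, "ry": 0, "rz": 0, "dx": -0.006, "dy": 0.001, "dz": 0, "fingers": 0}, {"rx": 0, "ry": 0, "rz": 0, "dx": -0.004, "dy": 0, "dz": 0, "fingers": 0}, {"rx": 0, "ry": 0, "rz": -0.03, "dx": -0.0032, "dy": -0.0006, "dz": 0, "fingers": 0}, {"rx": 0, "ry": 0, "rz": -0.06, "dx": -0.0063, "dy": -0.0011, "dz": 0, "fingers": 0}, {"rx": 0, "ry": 0, "rz": -0.06, "dx": -0.0063, "dy": -0.0011, "dz": 0, "fingers": 0}, {"rx": 0, "ry": 0, "rz": -0.06, "dx": -0.0063, "dy": -0.0011, "dz": 0, "fingers": 0}, {"rx": 0, "ry": 0, "rz": -0.06, "dx": -0.0063, "dy": -0.0011, "dz": 0, "fingers": 0}, {"rx": 0, "ry": 0, "rz": -0.06, "dx": -0.0063, "dy": -0.0011, "dz": 0, "fingers": 0}, {"rx": 0, "ry": 0, "rz": -0.06, "dx": -0.0063, "dy": -0.0011, "dz": 0, "fingers": 0}, {"rx": 0, "ry": 0, "rz": -0.06, "dx": -0.0063, "dy": -0.0011, "dz": 0, "fingers": 0}, {"rx": 0, "ry": 0, "rz": -0.06, "dx": -0.0063, "dy": -0.0011, "dz": 0, "fingers": 0}]}}

```text
time_s: 13.0
position: [0.4826, 0.0459, 0.153]
tool_rot: [[-0.319, 0.948, 0.001], [0.948, 0.319, 0.0], [-0.0, 0.001, -1.0]]
ft_force: [1.3, 0.2, 1.1]
grip_width: -0.0001
gripper_force: 0.3
```

```bash
cat > g.py <<'E'
from h import *
o=env.observe();P=np.array(o["position"]);d=(P-W(.15,.075,0))[:2];t=-np.array(o["tool_rot"])[:2,0];u=np.array([t[1],-t[0]])
print(o["time_s"],P.round(4),"u",u@d,"t",t@d,"guard",np.degrees(np.arctan2(t[1],t[0]))-YAW,o["ft_force"])
E
python3 g.py
```

```text
13.0 [0.4826 0.0459 0.153 ] u 0.10466189166668476 t -0.019078386395282046 guard 29.278171028333787 [1.28807772 0.18362982 1.09445146]
```

Request:
{"method": "arm_command", "body": {"deltas": [{"rx": 0, "ry": 0, "rz": -0.06, "dx": -0.0063, "dy": -0.0011, "dz": 0, "fingers": 0}, {"rx": 0, "ry": 0, "rz": -0.06, "dx": -0.0063, "dy": -0.0011, "dz": 0, "fingers": 0}, {"rx": 0, "ry": 0, "rz": -0.06, "dx": -0.0063, "dy": -0.0011, "dz": 0, "fingers": 0}, {"rx": 0, "ry": 0, "rz": -0.06, "dx": -0.0063, "dy": -0.0011, "dz": 0, "fingers": 0}, {"rx": 0, "ry": 0, "rz": -0.06, "dx": -0.0063, "dy": -0.0011, "dz": 0, "fingers": 0}, {"rx": 0, "ry": 0, "rz": -0.06, "dx": -0.0063, "dy": -0.0011, "dz": 0, "fingers": 0}, {"rx": 0, "ry": 0, "rz": -0.06, "dx": -0.0063, "dy": -0.0011, "dz": 0, "fingers": 0}, {"rx": 0, "ry": 0, "rz": -0.06, "dx": -0.0063, "dy": -0.0011, "dz": 0, "fingers": 0}, {"rx": 0, "ry": 0, "rz": -0.06, "dx": -0.0063, "dy": -0.0011, "dz": 0, "fingers": 0}, {"rx": 0, "ry": 0, "rz": -0.06, "dx": -0.0063, "dy": -0.0011, "dz": 0, "fingers": 0}, {"rx": 0, "ry": 0, "rz": -0.06, "dx": -0.0063, "dy": -0.0011, "dz": 0, "fingers": 0}, {"rx": 0, "ry": 0, "rz": -0.06, "dx": -0.0063, "dy": -0.0011, "dz": 0, "fingers": 0}]}}

```text
time_s: 14.2
position: [0.5172, -0.0207, 0.153]
tool_rot: [[-0.865, 0.503, 0.001], [0.503, 0.865, -0.0], [-0.001, 0.0, -1.0]]
ft_force: [-1.2, 0.7, 0.1]
grip_width: -0.0001
gripper_force: 0.3
```

```bash
python3 g.py
```

```text
14.2 [ 0.5172 -0.0207  0.153 ] u 0.10633200492986154 t -0.019946325308446148 guard 70.52707734777643 [-1.19857813  0.74125213  0.07336959]
```

Request:
{"method": "arm_command", "body": {"deltas": [{"rx": 0, "ry": 0, "rz": -0.06, "dx": -0.0063, "dy": -0.0011, "dz": 0, "fingers": 0}, {"rx": 0, "ry": 0, "rz": -0.06, "dx": -0.0063, "dy": -0.0011, "dz": 0, "fingers": 0}, {"rx": 0, "ry": 0, "rz": -0.05, "dx": -0.0053, "dy": -0.001, "dz": 0, "fingers": 0}, {"rx": 0, "ry": 0, "rz": -0.03, "dx": -0.0032, "dy": -0.0006, "dz": 0, "fingers": 0}, {"rx": 0, "ry": 0, "rz": -0.02, "dx": -0.002, "dy": -0.0004, "dz": 0, "fingers": 0}, {"rx": 0, "ry": 0, "rz": 0, "dx": 0, "dy": 0, "dz": 0, "fingers": 0}, {"rx": 0, "ry": 0, "rz": 0, "dx": 0.01, "dy": 0, "dz": 0, "fingers": 0}, {"rx": 0, "ry": 0, "rz": 0, "dx": 0.02, "dy": 0, "dz": 0, "fingers": 0}, {"rx": 0, "ry": 0, "rz": 0, "dx": 0.01, "dy": 0, "dz": -0.04, "fingers": 0}, {"rx": 0, "ry": 0, "rz": 0, "dx": 0, "dy": 0, "dz": -0.045, "fingers": 0}, {"rx": 0, "ry": 0, "rz": 0, "dx": 0, "dy": 0, "dz": -0.03, "fingers": 0}, {"rx": 0, "ry": 0, "rz": 0, "dx": 0, "dy": 0, "dz": 0, "fingers": 0}]}}

```text
time_s: 15.4
position: [0.4985, -0.0218, 0.2715]
tool_rot: [[-0.953, 0.304, 0.008], [0.304, 0.953, -0.002], [-0.008, 0.0, -1.0]]
ft_force: [0.5, -0.6, -0.0]
grip_width: -0.0001
gripper_force: 0.0
```

```bash
python3 g.py;python3 m.py; python3 - <<'E'
from h import *
a=np.radians(-100.7)
j=(C[0]+.075*np.cos(a),C[1]+.075*np.sin(a))
overlay("scene","pics/s5.png",43.7,j,83,crop=(310,150,510,320),s=4)
E
```

```text
15.4 [ 0.4985 -0.0218  0.2715] u 0.1061821529631612 t -0.05993477830936215 guard 82.99828151482886 [ 0.49144495 -0.60507885 -0.01411112]
15.4 [ 0.4985 -0.0218  0.2715] e 0.24591630066838913 t 0.032787595242019886 arm ang -107.70171848517114 [ 0.49144495 -0.60507885 -0.01411112]
spoke_end 0.94 [0.5839 0.1555 0.18  ] 0.079 42.8
jam_jar 0.93 [0.5317 0.1546 0.022 ] 0.0687 2.1
coffee_pod_1 0.83 [0.4701 0.2317 0.022 ] 0.0725 273.4
coffee_pod_1 0.58 [0.6094 0.2092 0.022 ] 0.0687 89.5
coffee_pod_1 0.57 [0.5502 0.3042 0.022 ] 0.0821 185.0
```

View pics/s5.png

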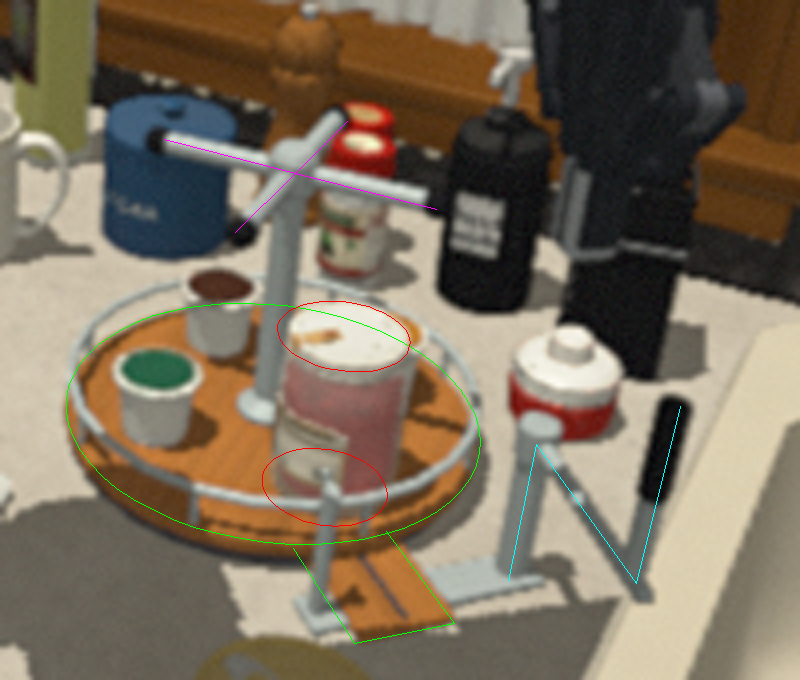

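The guard stands at about 83° open, matching the overlay. The jar is within a few mm of the tongue line, everything on the tray is upright, and the tool is clear.

```bash
python3 -c "
from h import *
print(env.close_job())"
```

```text
the job is handed in; nothing more can be done
None
```

I handed the job in at about 15 s; the final images put the jam jar at the tongue (about 3 mm off its centre line) and the guard open about 83° (1.45 rad), but the hand-in returned no verdict.

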